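# Wedge the specimen shelf's brass gate shut

## Robot

A 7-joint arm with a two-finger parallel gripper is mounted at the origin on the work surface. World frame = base frame: x ahead of the robot, y to its left, z up, the work surface at z = 0. Lengths are in m, angles in rad, forces in N, time in s.
With the tool pointing down it reaches from about 0.425 to 0.95 m from the base axis. Payload 4.7 kg.
Tool frame: the origin (TCP) lies between the finger pads; the fingertips stand 25 mm ahead of it and the grasp point (between the pads) lies 6 mm ahead of it; z points along the fingers, y is the line along which they close (so a half turn about z gives the same grasp; the last joint's range is limited). The gripper opens to 85 mm and grips with 20 to 120 N. Pads are 22 mm wide; open, the fingers measure 114 mm over their backs; the gripper's body (76 mm by 85 mm) begins 54 mm behind the grasp point. The pads swing forward as they close: fully open they stand 13 mm farther back than shut.
Start: joints at [-1.154, 0.469, -0.049, 1.532, 0.024, 1.141, -0.082], TCP at [0.291, 0.609, 0.256] pointing down, gripper open.
Joint ranges: [-2.59, 2.59], [-0.33, 1.99], [-1.39, 1.29], [0.1, 2.45], [-1.04, 4.18], [0.21, 1.99], [-2.66, 2.66]. Speed limits (rad/s): [2.57, 2.57, 3.14, 3.14, 3.14, 3.14, 3.14].

## Interface

Orientations are given as a 3x3 rotation matrix whose columns are the frame's x, y, z axes.
In Python, from rig import * gives the robot as it stands. Calls block until the motion is done:
- movep(position, orientation): joint-space move of the TCP to a pose.
- move_l(position, attitude=None, feed=0.15, until_force=None): straight line of the TCP; attitude=None keeps the orientation; feed is the mean speed in m/s. With until_force (N) it stops when the force on the tool has changed by that much, and returns True; else False.
- move_joints(angles): joint-space move.
- command_gripper(opening, newtons=None): finger opening in m; newtons is the grip in N (None keeps the last); returns when the fingers have stopped.
- sleep(seconds).
- inverse_kinematics(position, orientation): joint angles nearest the present ones, or None.
- sense(): the state.
- camera(name): name is "scene" or "top" or "wrist"; returns (picture, depth): 480x640x3 uint8, red, green, blue; 480x640 float32, m along the optical axis (not along the pixel's ray), 0 where there is no reading.
- camera_params(name): a dict with "K" (3x3 intrinsics, pixels), "position" and "rotation" of the camera in the world; the wrist camera has in their place "tool_from_camera" (4x4, takes a point from camera to tool coordinates, whose origin is the TCP and whose axes are the flange's). Camera axes: x right, y down, z forward; pixel columns grow to the right and rows downward; lengths in m; the calibration is good to about 2 mm. A picture is of the moment at which its call begins: read the wrist's pose just before it. camera_params takes no time and is no camera call.
A pose or a line that the arm cannot do raises Unreachable and nothing moves.
- finish_job(): hands the job in; it is judged then, once.
The state is a dict: "time_s": time; "joint_pos": joint angles; "qd": joint speeds; "joint_efforts": joint torques, N m; "position": TCP position; "tcp_rot": TCP orientation; "wrist_force": force on the tool from outside, world axes, zero at the start; "ft_torque": the same for the moment, N m; "finger_gap": finger opening in m; "gripper_force": force on a finger pad.
Only numpy, scipy, OpenCV 4.12 (cv2) and the standard library are available. Lean on these libraries where they do the work, as an engineer would, in place of code of your own. Each camera call takes 0.05 s, during which the arm holds its last target. There are 200 camera calls.

## Task

The catch on the little brass gate of the red specimen shelf is worn out and the gate hangs ajar. Swing the gate shut, then take the thick wooden door wedge (not the thin shim or the square-ended offcut) and tap it straight in from the front, thin end first, under the half of the gate away from the hinge, until it jams tight; let go and leave it there holding the gate shut.

Things in the scene. Friction and masses are not known exactly. Their poses are not given: they have to be found in the camera images.
- wedge_mid (a point): Thick wooden door wedge lying flat: 120 mm long, 32 wide, 4 high at the thin end rising evenly to 32 at the heel. A thin shim (12 mm heel) and a rectangular offcut (24 high) of the same length, width and wood lie in any order beside it. Point: mid length and width, 9 mm above its underside; x to the thin end, z up. Grip across the width 30 mm towards the heel (25 high there).
- cabinet: Fixed red open-topped shelf. Its floor board, 10 mm thick, juts 140 mm out before the gate as a ledge; walls 85 mm high. Origin: on the table, under the middle of the shut gate; x into the shelf, y to the hinge side, z up. The shut gate stands at x = 0 from y = +150 mm (hinge) to -150 (free end). Behind its free half 60 mm is clear.
- gate (a joint): Angle of the brass gate, rad: 0 shut against its stop, grows as the free end swings out to the cabinet's -x (starts 0.25 to 0.5). Under 1 N moves it; it stays where left. 300 mm long, 12 thick, close-set bars between two rails, top 88 mm above the table; flat underside 16 mm above the ledge. It cannot rise.
- gate_foot (a point): Point on the gate's underside, mid thickness, 240 mm from the hinge, 60 from the free end: a good place for the wedge. Moves with the gate; when shut at x = 0, y = -90, z = 26 mm in the cabinet's frame. The wedge bites when its middle is about 15 mm before (-x of) it; a push of 10 to 15 N then jams it.
Mind the look-alikes: they are no part of the job. Leave any blue look-alike of the part that bears wedge_mid alone.

How it is judged:
On the way, in this order (a step that is already met when the one before it is completed fails the run):
1. the gate is swung shut (value of joint gate below 0.06 rad), for 0.1 s.
2. the wedge bites under the shut gate (contact force between wedge and gate above 2 N and value of joint gate below 0.06 rad), for 0.1 s.
At the end, for the whole second after the job is handed in: Gate shut (within 0.06 rad); thick wedge released, at rest, flat on the ledge, thin end in, pointing straight in within 20 degrees, its middle 35 mm before to 15 mm behind the gate line, under the half away from the hinge, still pressing on the gate with over 1.5 N (value of joint gate below 0.06 rad and contact force between wedge and gate above 1.5 N and x of wedge_mid in the frame of cabinet between -0.035 and 0.015 m and y of wedge_mid in the frame of cabinet between -0.15 and 0 m and angle between the x axis of wedge_mid and the x axis of cabinet, either way round below 0.35 rad and angle between wedge_mid's own z axis and vertical below 0.12 rad and linear speed of wedge below 0.01 m/s); the robot touches nothing.
It also fails if it takes over 61 s, if anything falls off the work surface, if the arm or the gripper's body presses on something with over 40 N, if the wrist force passes 120 N, or if a joint passes its speed limit or range.

## Working session

There is one attempt and no reset: what is moved stays moved. The work goes in short steps, each a Python script; the robot and the scene stay as the last script left them, time stands still between calls to the robot, and variables do not carry over. Pictures are saved under pics/ and viewed, at most 10 in all, crops included, and the job is handed in when it is done.

```bash
mkdir -p pics; ls
python3 - <<'E'
from rig import *
import cv2,numpy as np
for n in ["scene","top"]:
    p,d=camera(n); np.savez(f"pics/{n}.npz",p=p,d=d); cv2.imwrite(f"pics/{n}1.png",p[:,:,::-1]); c=camera_params(n); print(n,c)
E
```

```text
pics
scene {'K': array([[507.69893927,   0.        , 319.62352251],
       [  0.        , 507.69893927, 231.86933196],
       [  0.        ,   0.        ,   1.        ]]), 'position': array([1.34747593, 0.60185717, 0.78540964]), 'rotation': array([[-0.5634262 ,  0.48780174, -0.6667836 ],
       [ 0.82579819,  0.30842792, -0.47215417],
       [-0.02466295, -0.81665273, -0.57660217]])}
top {'K': array([[549.00501369,   0.        , 318.01221664],
       [  0.        , 549.00501369, 240.52649887],
       [  0.        ,   0.        ,   1.        ]]), 'position': array([ 0.40437743, -0.00154806,  1.0421821 ]), 'rotation': array([[-1.64039687e-02, -9.96400222e-01,  8.31715525e-02],
       [-9.99865353e-01,  1.63830596e-02, -9.33921038e-04],
       [-4.32045373e-04, -8.31756736e-02, -9.96534807e-01]])}
```

View pics/scene1.png

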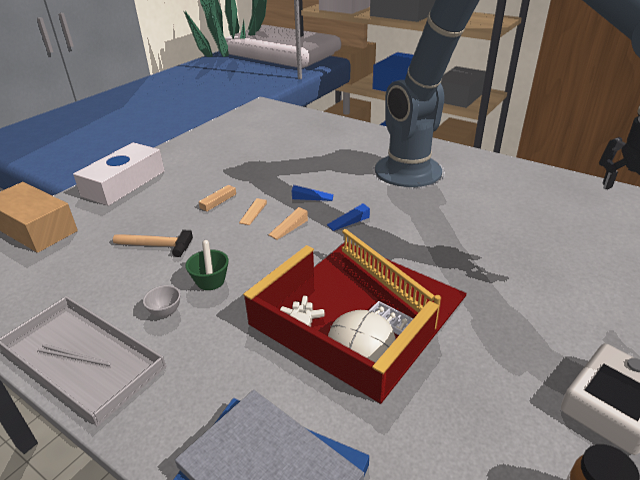

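View pics/top1.png

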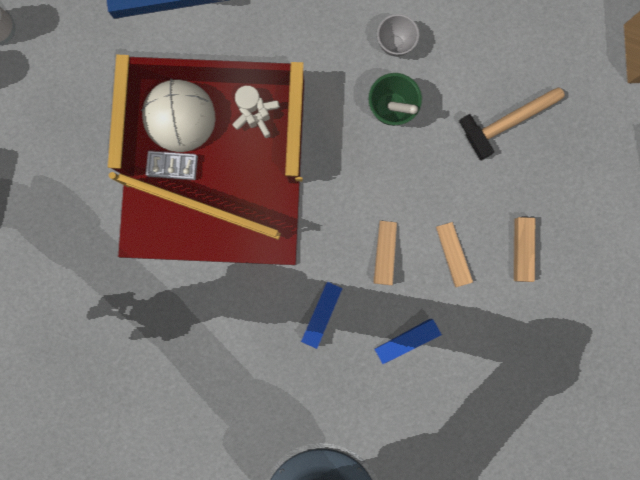

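The top view shows the gate ajar from its hinge at (115,177) to its free end at (278,235). The wood pieces are at (386,252), (455,254) and (526,249). In the scene view the thick wedge seems to be the one nearest the shelf, at (290,222). I'll measure to confirm.

```bash
cat > h.py <<'E'
import numpy as np,cv2
from rig import *
def cloud(d,K,R,t):
    v,u=np.mgrid[:480,:640]
    c=np.stack([(u-K[0,2])/K[0,0]*d,(v-K[1,2])/K[1,1]*d,d],-1)
    return c@R.T+t
def topcloud(fresh=True):
    if fresh: p,d=camera("top")
    else: z=np.load("pics/top.npz"); p,d=z['p'],z['d']
    c=camera_params("top"); return p,cloud(d,c["K"],c["rotation"],c["position"]),d
def hsv(p): return cv2.cvtColor(p,cv2.COLOR_RGB2HSV)
E
python3 - <<'E'
from h import *
np.set_printoptions(precision=4,suppress=True)
p,X,d=topcloud(False); H=hsv(p)
print("table z",np.median(X[300:400,500:600,2]))
m=cv2.inRange(H,(5,60,90),(25,255,255)); 
n,l,s,c=cv2.connectedComponentsWithStats(m)
for i in range(1,n):
    if s[i,4]<150: continue
    q=X[l==i]; q=q[(q[:,2]>-.01)]; 
    print(i,s[i],c[i],"z pct",np.percentile(q[:,2],[2,50,98]))
    if 300<c[i][0]<560 and 200<c[i][1]<300:
        mu=q.mean(0); w,V=np.linalg.eigh(np.cov((q-mu)[:,:2].T)); a=V[:,1]
        t=(q-mu)[:,:2]@a; o=(q-mu)[:,:2]@V[:,0]
        print("  mu",mu,"axis",a,"len",np.ptp(t),"wid",np.ptp(o),"slope",np.polyfit(t,q[:,2],1))
# red floor ledge & walls
m=cv2.inRange(H,(0,150,40),(4,255,255))|cv2.inRange(H,(172,150,40),(180,255,255))
k=m>0
led=k&(X[...,2]<.02)&(X[...,2]>0)
vv,uu=np.nonzero(led); print("ledge px",uu.min(),uu.max(),vv.min(),vv.max(),"z",np.median(X[led][:,2]))
r=cv2.minAreaRect(X[led][:,:2].astype(np.float32)); print(r,cv2.boxPoints(r))
for u,v in [(117,177),(278,235),(198,207),(122,160),(293,170),(125,60),(297,66)]: print((u,v),X[v,u])
E
```

```text
table z -0.0008801650047066678
1 [624  11  16  72 934] [632.5171  47.7976] z pct [0.0003 0.0245 0.0501]
2 [ 107   54   23  115 1563] [117.8433 110.9923] z pct [-0.0015  0.0882  0.0921]
3 [ 284   62   20  120 1674] [293.8435 120.4008] z pct [0.0079 0.0881 0.0921]
14 [ 482   88   83   51 1151] [523.503  112.4579] z pct [0.0136 0.0226 0.0278]
54 [ 108  172  173   68 1748] [195.3307 205.2408] z pct [0.0068 0.0863 0.0926]
57 [ 514  217   22   65 1343] [524.2286 249.1169] z pct [0.0009 0.0225 0.0268]
  mu [ 0.4672 -0.3855  0.0237] axis [-0.9805  0.1968] len 0.20437613821648987 wid 0.39147682941173284 slope [0.3334 0.0237]
58 [ 374  221   23   64 1159] [385.245  253.0742] z pct [0.0003 0.0169 0.0319]
  mu [ 0.4646 -0.1276  0.0195] axis [-0.9873  0.1591] len 0.1420977633997766 wid 0.13378321740354002 slope [0.3906 0.0195]
59 [ 436  222   37   65 1151] [453.9548 254.5604] z pct [-0.0009  0.0066  0.0131]
  mu [ 0.4599 -0.2577  0.0109] axis [-0.958  -0.2869] len 0.12036160008473852 wid 0.28100693609412886 slope [-0.0036  0.0109]
ledge px 119 298 77 263 z 0.009490094372990754
((0.6299891471862793, 0.19854265451431274), (0.33347705006599426, 0.34683147072792053), 86.6318588256836) [[0.4471 0.0423]
 [0.7933 0.0219]
 [0.8129 0.3548]
 [0.4667 0.3752]]
(117, 177) [0.6021 0.3497 0.0879]
(278, 235) [0.4999 0.071  0.0351]
(198, 207) [0.5463 0.2068 0.0888]
(122, 160) [0.6338 0.3434 0.0822]
(293, 170) [0.6089 0.0395 0.0907]
(125, 60) [0.8147 0.3385 0.0877]
(297, 66) [0.7972 0.03   0.0908]
```

Run:
```python
from h import *
np.set_printoptions(precision=4,suppress=True)
p,X,d=topcloud(False); H=hsv(p)
def fit(pts):
    l=cv2.fitLine(pts.astype(np.float32),cv2.DIST_HUBER,0,.001,.001).ravel(); return l[2:],l[:2]
c=camera_params("top");K,R,t=c["K"],c["rotation"],c["position"]
def cast(u,v,z):
    r=np.array([(u-K[0,2])/K[0,0],(v-K[1,2])/K[1,1],1])@R.T; return (t+r*(z-t[2])/r[2])[:2]
red=((cv2.inRange(H,(0,150,30),(5,255,255))|cv2.inRange(H,(170,150,30),(180,255,255)))>0)
fr=[];ri=[];le=[]
for u in range(130,285):
    v=np.nonzero(red[:300,u])[0].max(); fr.append(cast(u,v+.5,.01))
for v in range(245,260):
    q=np.nonzero(red[v,:310])[0]; ri.append(cast(q.max()+.5,v,.01)); le.append(cast(q.min()-.5,v,.01))
for v in range(190,240):
    q=np.nonzero(red[v,:310])[0]; le.append(cast(q.min()-.5,v,.01))
for n,a in(("front",fr),("right",ri),("left",le)):
    o,ax=fit(np.array(a)); print(n,o,ax,np.arctan2(ax[1],ax[0]))
# walls tops
g=cv2.inRange(H,(15,100,90),(30,255,255))
for n,(u0,u1,v0,v1) in dict(L=(100,132,50,168),R=(284,306,60,172)).items():
    P=[];
    for v in range(v0+10,v1-8):
        q=np.nonzero(g[v,u0:u1])[0]
        if len(q): P.append(cast(u0+q.mean(),v,.088))
    o,ax=fit(np.array(P)); print("wall",n,o,ax)
Q=X[172:245,100:290][g[172:245,100:290]>0]; Q=Q[(Q[:,2]>.08)&(Q[:,2]<.095)&(Q[:,0]<.61)]
o,ax=fit(Q[:,:2]); s=(Q[:,:2]-o)@ax; print("gate top",o,ax,"ends",o+ax*s.min(),o+ax*s.max(),np.ptp(s))
# woods
m=cv2.inRange(H,(5,60,90),(25,255,255)); n,l,s,cc=cv2.connectedComponentsWithStats(m)
for i in (57,58,59):
    vv,uu=np.nonzero((l==i)); 
    k=(X[vv,uu,2]<.034)&(X[vv,uu,2]>-.004)&(np.abs(X[vv,uu,0]-.5)<.12); q=X[vv,uu][k]; md=np.median(q,0); q=q[np.linalg.norm(q[:,:2]-md[:2],axis=1)<.075]
    r=cv2.minAreaRect(q[:,:2].astype(np.float32)); b=cv2.boxPoints(r); print(i,r); 
    e=[b[1]-b[0],b[2]-b[1]]; a=max(e,key=np.linalg.norm); a=a/np.linalg.norm(a); tt=(q[:,:2]-np.array(r[0]))@a
    print("  axis",a,"z(t)",np.polyfit(tt,q[:,2],1),[round(float(np.median(q[(tt>x)&(tt<x+.02),2])),4) for x in np.arange(-.06,.06,.02)])
```

```text
front [0.4584 0.2331] [0.0543 0.9985] 1.5164939
right [0.4684 0.0412] [ 0.9948 -0.1017] -0.10185698
left [0.5386 0.3694] [ 0.9983 -0.0579] -0.057957016
wall L [0.7241 0.3493] [ 0.9982 -0.06  ]
wall R [0.6909 0.0371] [ 0.9983 -0.0582]
gate top [0.5684 0.2543] [0.3521 0.936 ] ends [0.4984 0.0685] [0.6088 0.3619] 0.3134471179185007
57 ((0.4698284864425659, -0.3895086646080017), (0.03641315549612045, 0.12465611845254898), 84.5656509399414)
  axis [ 0.9955 -0.0947] z(t) [0.0018 0.0206] [0.0227, 0.0226, 0.0224, 0.0224, 0.0224, 0.0225]
58 ((0.46640610694885254, -0.12906792759895325), (0.03316500037908554, 0.12046489119529724), 82.68022918701172)
  axis [ 0.9919 -0.1274] z(t) [-0.22    0.0164] [0.0283, 0.0241, 0.0195, 0.0148, 0.0103, 0.0056]
59 ((0.46146994829177856, -0.25927862524986267), (0.12018217891454697, 0.034224268049001694), 16.06894302368164)
  axis [0.9609 0.2768] z(t) [-0.0725  0.0064] [0.0103, 0.0089, 0.0073, 0.006, 0.0044, 0.0024]
```

The thick wedge is confirmed: its slope is 0.22, its middle is at (0.466,-0.129) and the thin end points to +x. The cabinet origin is about (0.597,0.200) with yaw -0.057, and the gate is about 0.30 rad open. Next I push the gate shut.

```bash
cat >> h.py <<'E'
np.set_printoptions(precision=4,suppress=True)
YAW=-.0574; O=np.array([.5968,.1996]); cx=np.array([np.cos(YAW),np.sin(YAW)]); cy=np.array([-cx[1],cx[0]])
def W(x,y,z): return np.r_[O+x*cx+y*cy,z]
def C(p): q=np.asarray(p)[:2]-O; return np.array([q@cx,q@cy])
def down(yaw):   # tool z down, tool x along yaw or its half turn, whichever is nearer the present
    c,s=np.cos(yaw),np.sin(yaw); R=np.array([[c,s,0],[s,-c,0],[0,0,-1.]])
    if R[:,0]@np.array(sense()["tcp_rot"])[:,0]<0: R[:,:2]*=-1
    return R
E
python3 - <<'E'
from h import *
s=sense(); print(np.array(s["tcp_rot"]))
R=down(YAW); 
for q in [W(-.125,-.05,.2),W(-.125,-.05,.078)]: print(inverse_kinematics(q,R))
command_gripper(0.0,40)
movep(W(-.125,-.05,.2),R); move_l(W(-.125,-.05,.078),feed=.15)
hit=move_l(W(-.005,-.05,.078),feed=.05,until_force=6)
s=sense(); print(hit,s["time_s"],C(s["position"]),s["wrist_force"],s["finger_gap"])
move_l(W(-.09,-.05,.078),feed=.15); move_l(W(-.09,-.05,.2),feed=.25)
Rw=down(-.128); a=np.array([.9919,-.1274]); g=np.r_[np.array([.4664,-.1291])-.03*a,.16]
command_gripper(.07); movep(g,Rw)
p,X,d=topcloud(); cv2.imwrite("pics/top2.png",p[40:340,80:480][:,:,::-1].repeat(2,0).repeat(2,1)); 
s=sense();print(s["time_s"],s["position"],s["wrist_force"])
T=camera_params("wrist")["tool_from_camera"]; p,d=camera("wrist"); np.savez("pics/w1.npz",p=p,d=d,pos=s["position"],R=s["tcp_rot"]); cv2.imwrite("pics/w1.png",p[:,:,::-1])
E
```

```text
[[-0.9023  0.4311 -0.0007]
 [ 0.4311  0.9023 -0.0015]
 [-0.     -0.0017 -1.    ]]
[-0.4943  0.2373  0.1011  2.021  -0.0307  0.8847  1.1368]
[-0.4397  0.4228  0.0391  2.1157 -0.0283  0.6035  1.1327]
True 5.5083 [-0.0185 -0.0501] [0.147  0.7973 0.6575] 0.00017545062765833563
8.6083 [ 0.4377 -0.1239  0.1602] [-0.1636 -0.0631  0.2239]
```

View pics/top2.png

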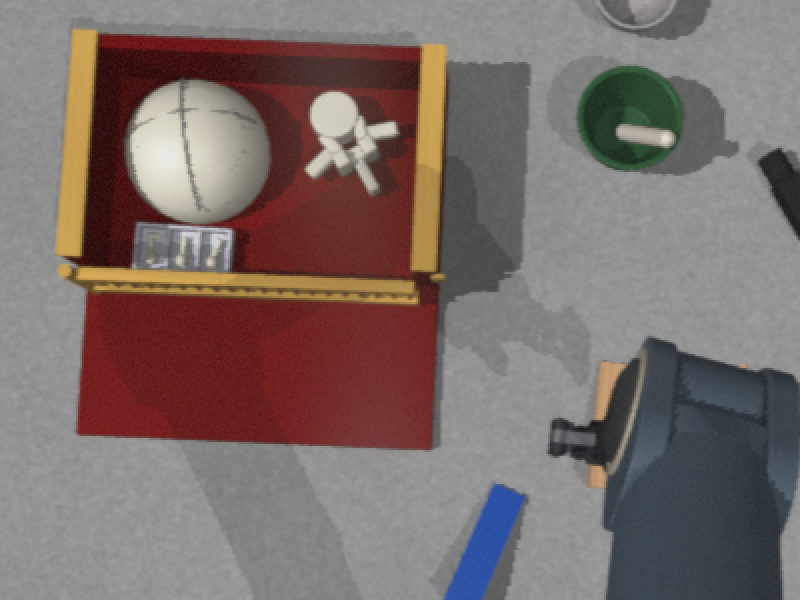

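View pics/w1.png

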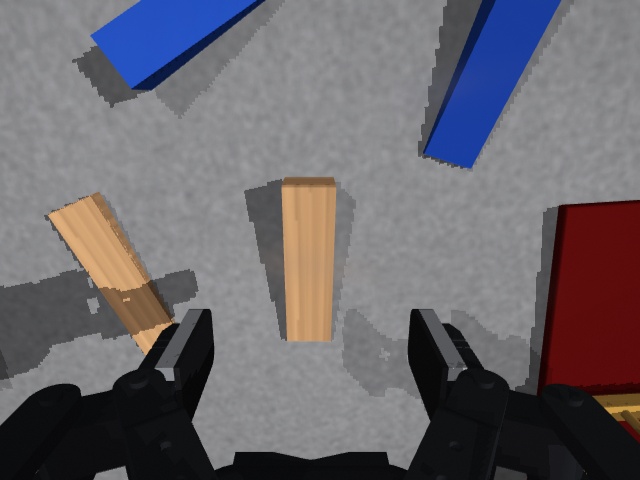

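The gate is shut. The wedge is centred between the fingers at wrist pixel (309,260). I'll refine it from the wrist depth, then grasp.

Run:
```python
from h import *
z=np.load("pics/w1.npz"); cp=camera_params("wrist");T=cp["tool_from_camera"]
X=cloud(z['d'],cp["K"],z['R']@T[:3,:3],z['R']@T[:3,3]+z['pos'])
m=cv2.inRange(hsv(z['p']),(5,60,90),(25,255,255)); n,l,s,c=cv2.connectedComponentsWithStats(m)
i=l[260,309]; q=X[cv2.erode((l==i).astype(np.uint8),np.ones((3,3)))>0]; q=q[(q[:,2]<.04)&(q[:,2]>-.004)]
r=cv2.minAreaRect(q[:,:2].astype(np.float32)); b=cv2.boxPoints(r); a=max([b[1]-b[0],b[2]-b[1]],key=np.linalg.norm); a/=np.linalg.norm(a); a*=np.sign(a[0])
ce=np.array(r[0]); t=(q[:,:2]-ce)@a; f=np.polyfit(t,q[:,2],1); print(r,a,"slope/z",f)
yaw=np.arctan2(a[1],a[0]); 
assert abs(yaw+.128)<.06 and np.linalg.norm(ce-[.4664,-.1291])<.01
# centre also from slope: height at mid is 18 mm
g=ce-.03*a; print("grip",g,yaw)
R=down(yaw); move_l(np.r_[g,.1],R,feed=.2)
hit=move_l(np.r_[g,.026],feed=.1,until_force=8); print(hit,sense()["position"])
command_gripper(0.0,60); s=sense(); print(s["finger_gap"],s["gripper_force"],s["wrist_force"],s["position"])
move_l(np.r_[g,.12],feed=.2); s=sense(); print(s["finger_gap"],s["gripper_force"],s["time_s"])
np.savez("grip.npz",g=g,yaw=yaw,ce=ce,a=a)
p,d=camera("wrist"); cv2.imwrite("pics/w2.png",p[:,:,::-1])
```

```text
((0.4673997163772583, -0.12828683853149414), (0.030968379229307175, 0.12012743204832077), 82.75880432128906) [ 0.992 -0.126] slope/z [-0.2012  0.0178]
grip [ 0.4376 -0.1245] -0.12638277
False [ 0.4381 -0.1247  0.0265]
0.030865438984473675 59.99757617712021 [-0.9496  0.9312  4.9907] [ 0.4381 -0.1246  0.0267]
0.030717826815363065 59.30314600467682 11.05
```

View pics/w2.png

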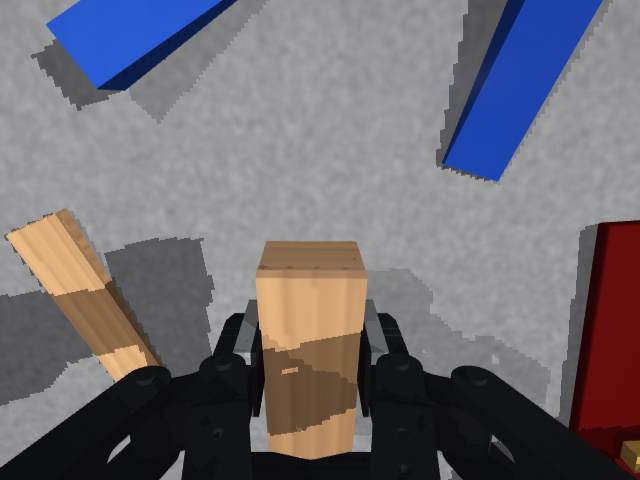

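The wedge is held square, with the heel at pixel (310,270). Next I put it down on the ledge, slide it in, release it, and tap the heel with shut fingers.

Run:
```python
from h import *
R=down(YAW); y=-.09
movep(W(-.12,y,.12),R)
move_l(W(-.12,y,.05),feed=.15)
hit=move_l(W(-.12,y,.034),feed=.03,until_force=4); s=sense(); print(hit,s["position"],s["wrist_force"])
z=s["position"][2]+.0008
move_l(W(-.12,y,z),feed=.03)
hit=move_l(W(-.057,y,z),feed=.06,until_force=8); s=sense(); print(hit,C(s["position"]),s["position"][2],s["wrist_force"],s["finger_gap"],s["time_s"])
p,d=camera("scene"); cv2.imwrite("pics/s3.png",p[180:330,300:500][:,:,::-1].repeat(4,0).repeat(4,1))
```

```text
True [0.4721 0.1168 0.0367] [-0.1177  0.0021  5.2359]
False [-0.0576 -0.09  ] 0.03737067546445824 [ 0.5949 -0.3658 -1.4173] 0.030892391613991738 14.6
```

View pics/s3.png

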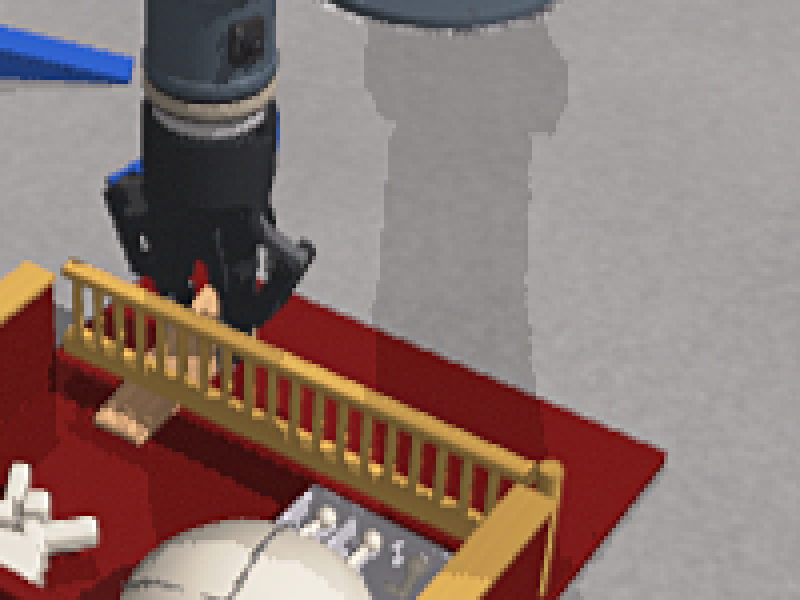

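The thin end shows under the gate and the wedge is straight. Now I release it and tap.

Run:
```python
from h import *
y=-.09
command_gripper(.06); z=sense()["position"][2]
move_l(W(-.0576,y,.11),feed=.15); command_gripper(0.0)
move_l(W(-.125,y,.11),feed=.2); move_l(W(-.125,y,.042),feed=.1)
hit=move_l(W(-.07,y,.042),feed=.025,until_force=14); s=sense(); print(hit,C(s["position"]),s["wrist_force"],s["time_s"])
sleep(.3); print(C(sense()["position"]),sense()["wrist_force"])
move_l(W(-.12,y,.042),feed=.08); move_l(W(-.12,y,.2),feed=.2); movep(W(-.12,-.3,.3),down(YAW))
p,X,d=topcloud(); cv2.imwrite("pics/t4.png",p[40:340,80:480][:,:,::-1].repeat(2,0).repeat(2,1))
H=hsv(p)
m=cv2.inRange(H,(5,60,90),(17,255,255)); n,l,st,c=cv2.connectedComponentsWithStats(m)
for i in range(1,n):
    if st[i,4]<100: continue
    q=np.median(X[l==i],0)
    if abs(C(q)[0]+.05)<.06 and abs(C(q)[1]+.09)<.05:
        q=X[l==i]; k=np.array([C(v) for v in q]); print(st[i],k.min(0),k.max(0),cv2.minAreaRect(k.astype(np.float32)),q[:,2].max())
print(sense()["time_s"])
p,d=camera("scene"); cv2.imwrite("pics/s4.png",p[180:330,300:500][:,:,::-1].repeat(4,0).repeat(4,1))
```

```text
True [-0.0864 -0.0902] [-0.5862 -0.4384  0.2388] 19.1333
[-0.0869 -0.0903] [ 0.3302  0.5025 -0.3239]
[226 179  64  50 897] [-0.1806 -0.2119] [ 0.0212 -0.0289] ((-0.09275830537080765, -0.12033258378505707), (0.2246190309524536, 0.1178690567612648), 18.498605728149414) 1.0421821010049424
21.9167
```

View pics/t4.png

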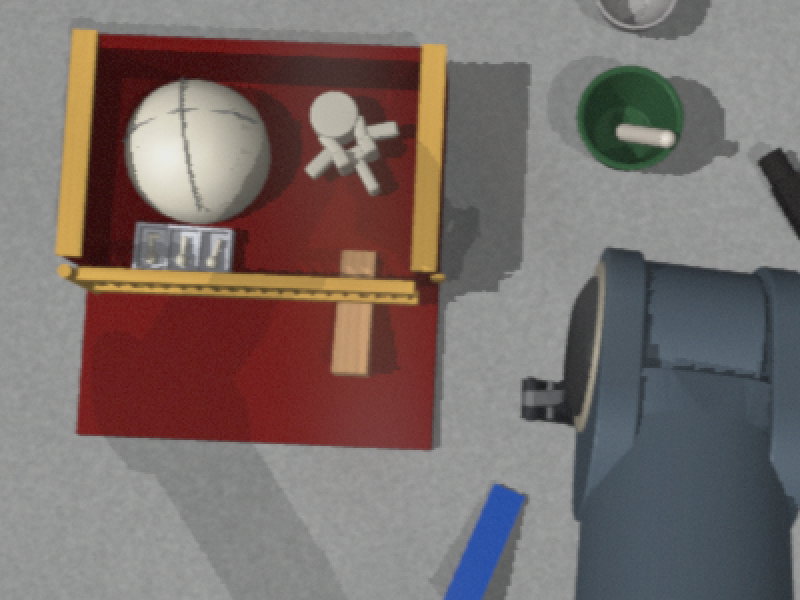

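View pics/s4.png

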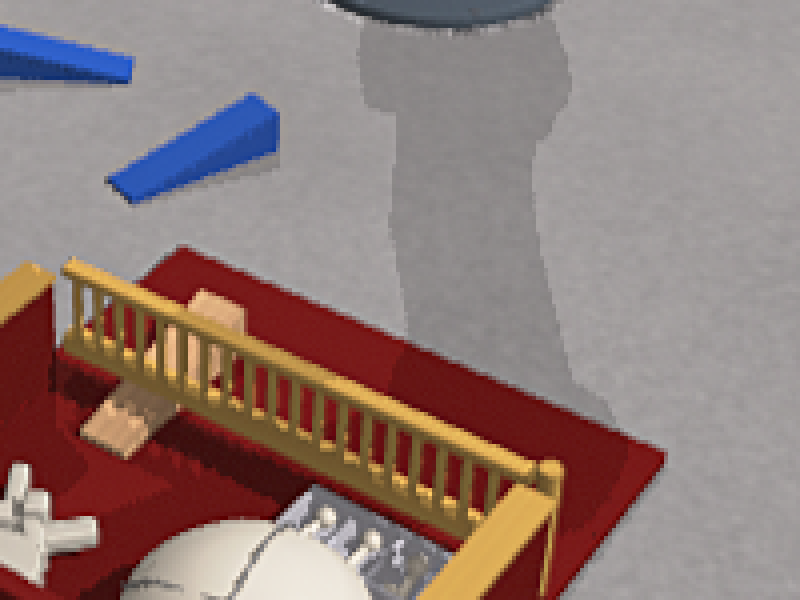

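The gate is shut and the wedge sits straight in under it. The heel was at -75 mm when the push stopped, so the middle is at -15 mm, as expected. I'll give a second tap to confirm the jam, then hand in.

Run:
```python
from h import *
y=-.09
movep(W(-.12,y,.2),down(YAW)); move_l(W(-.12,y,.042),feed=.15)
F0=np.array(sense()["wrist_force"])
hit=move_l(W(-.07,y,.042),feed=.02,until_force=15); s=sense(); print(hit,C(s["position"]),s["wrist_force"],s["time_s"])
move_l(W(-.12,y,.042),feed=.08); move_l(W(-.12,y,.2),feed=.2)
movep(W(-.12,-.3,.3),down(YAW))
p,X,d=topcloud()
m=cv2.inRange(hsv(p),(5,60,90),(17,255,255))>0
k=np.array([C(v) for v in X[m&(X[...,2]<.05)]]); k=k[(abs(k[:,1]+.09)<.035)&(k[:,0]>-.11)&(k[:,0]<-.02)]
print(len(k),"heel",np.percentile(k,1,0),np.percentile(k,99,0),cv2.minAreaRect(k.astype(np.float32)))
print(sense()["time_s"])
```

```text
True [-0.0863 -0.0902] [-0.6436 -0.2687 -0.9538] 25.825
677 heel [-0.0754 -0.1208] [-0.0207 -0.0684] ((-0.0480896458029747, -0.09586312621831894), (0.055715955793857574, 0.05631779134273529), 0.10463803261518478)
28.3083
```

```bash
python3 -c "
from rig import *
print(finish_job())"
```

```text
the job is handed in; nothing more can be done
None
```

I swung the gate shut, tapped the thick wedge straight in under its free half until it jammed (a second tap at 15 N moved it only about 0.1 mm), released it, and handed the job in; no verdict came back.

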